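Clear the wedged jar from the specimen-cup feed chute

ROBOT

A 6-joint arm with a two-finger parallel gripper is mounted at the origin on a cart in front of the work surface, level with it; the furniture and walls round the work are solid. World frame = base frame: x ahead of the robot, y to its left, z up, the work surface at z = 0. Lengths are in mm, angles in rad, forces in N, time in s.
With the tool pointing down it reaches from about 300 to 775 mm from the base axis. Payload 14.6 kg.
Tool frame: the origin (TCP) lies between the finger pads; the fingertips stand 11 mm ahead of it and the grasp point (between the pads) lies 8 mm behind it; z points along the fingers, y is the direction in which the jaws open and shut (so a half turn about z gives the same grasp; the last joint's range is limited). The gripper opens to 94 mm and grips with 3 to 60 N. Pads are 16 mm wide; open, the fingers measure 119 mm over their backs; the gripper's body (75 mm by 177 mm) begins 78 mm behind the grasp point.
Start: joints at [-1.192, 0.3, 1.521, -0, 1.321, -0.067], TCP at [237.141, -496.239, 216.446] pointing down, gripper open.
Joint ranges: [-3.03, 3.03], [-0.79, 2.21], [0.23, 2.52], [-1.04, 4.18], [0, 3.07], [-2.55, 2.55]. Speed limits (rad/s): [2.22, 2.22, 2.57, 3.14, 3.14, 3.14].

INTERFACE

Orientations are given as [roll, pitch, yaw] about the fixed x, y, z axes, in that order (R = Rz(yaw) Ry(pitch) Rx(roll)).
In Python, from cell import * gives the robot as it stands.
- The arm moves only by the tool arm_command, never from a script. Its argument "deltas" is a list of rows, each an object with "xyz": the shift along the world's x, y, z in m, a list of three; "turn": the turn, a rotation vector about the world's x, y, z in rad, a list of three. A call has 1 to 12 rows; each row shifts and turns the commanded pose from where the row before left it; what a row does not reach is not made up. A row lasts 1/8 s, in which the tool goes at most 62.5 mm and 10.7 degrees, less where a joint would pass 70% of its speed; a pose out of reach is approached as far as the arm can. A call with a gripper value outside its range is refused whole. "gripper" is the closure, from 0 (fully open) to 1 (shut), set as the call begins (left out, the last holds). The fingers move at their own pace and stop on an object; "force" is the grip in N (left out, the last holds). Time passes only in rows, so rows that do not move let the fingers close. It gives the time, the measured TCP pose, the force and the opening at its end, in the units of the state.
- read_state(): the state, without advancing time (a new reading comes with each control period).
- camera(name): name is "side" or "top"; returns a dict with "color" (420x560x3 uint8, red, green, blue), "fx", "fy", "cx", "cy" (pixels), "k1" (the pictures are not rectified: a ray, as slopes to the right and down, at radius r is drawn at 1 + k1 r^2 times it, then the intrinsics apply), "rvec" (rotation vector, rad) and "tvec" (3), from world to camera coordinates, as OpenCV has them. Camera axes: x right, y down, z forward; pixel columns grow to the right and rows downward; lengths in mm; the calibration is good to about 2 mm. A picture is of the moment at which its call begins. There is no depth.
- sign_off(): hands the job in, once; it reports no verdict.
The state is a dict: "clock": time; "joints": joint angles; "qd": joint speeds; "effort": joint torques, N m; "eef_pos": TCP position; "eef_rot": TCP orientation; "wrist_force": force on the tool from outside, world axes, zero at the start; "moment": the same for the moment, N m; "finger_gap": finger opening in mm.
Only numpy, scipy, OpenCV 4.12 (cv2) and the standard library are available. Lean on these libraries where they do the work, as an engineer would, in place of code of your own. Each camera call takes 0.05 s, during which the arm holds its last target.

TASK

A large amber jar has got into the sloping feed chute for specimen cups and is wedged where the chute narrows. First flip the red stop flag down across the low end of the chute so the cups cannot run out, then lift the jar out and stand it upright on the floor of the blue reject tray next to the jar already there. The three cups must slide down and stand lined up against the flag; do not knock over the cups or the other jar, and leave the timer and the log book where they are.

Things in the scene. Friction and masses are not known exactly. Their poses are not given: they have to be found in the camera images.
- chute: Fixed aluminium feed chute, 86 x 360 mm. Origin on the bench under its middle; y runs along it to the open low end (y = 166 mm), x across it, away from the robot and from the flag's hinge side, z up. The slippery sliding surface drops 12 degrees (0.209 rad) towards +y and is 61 mm above the bench at y = 0. Cups and jar in it lean with the slope, tops towards +y.
- flag (a joint): Red flip stop near the low end, hinged along the chute above the robot-side guide. 0 = fully down across the chute, on the opposite guide; 1.57 = upright; range 0 to 2.1. It starts up, at 1.75 to 2.05, leaning outwards. Light hinge: once pushed about 0.3 rad past upright, over the lane, it falls fully down by itself within a second or two.
- flag_tip (a point): Free end of the red flag, 99 mm from the hinge axis. The flag's bar is 10 mm thick, the finger tab at this end 20 x 22 x 10 mm; a stop plate 46 mm wide and 30 mm deep hangs under the bar.
- stop_face (a point): Mid-chute, 30 mm above the sliding surface, on the uphill face of the lowered flag: the first cup's body (radius 24.5 mm) rests against it. The flag's hinge axis passes 42 mm from here towards the chute's -x and 17 mm higher; the flag is 10 mm thick along the chute, its middle 5 mm downhill of here.
- stuck_jar: Amber jar wedged in the narrowing, with a paper band and white ribbed cap (does not turn). Body 62 mm in diameter, 60 mm high; cap 48 mm in diameter, from 70 to 94 mm height. 100 to 200 g. Origin at the centre of its underside, z along its axis. Best gripped by the cap, across the chute; the nearest cup touches it uphill.
- cup_1: White specimen cup with a yellow lid, the one next to the jar. 49 mm in diameter, lid 54.6 mm from 54 to 66 mm height; 60 g. Origin at the centre of its underside.
- cup_2: White specimen cup with a white lid, the second behind the jar. Same size and origin.
- cup_3: White specimen cup with a yellow lid, the last behind the jar. Same size and origin.
- reject_tray: Fixed blue open tray, 125 (x) by 205 (y) mm outside, 22 mm high, walls and floor 4 mm. Origin under its centre, on the bench.
- other_jar: The same kind of amber jar, already standing in one half of the reject tray. Origin at the centre of its underside.
- timer: White digital bench timer, 45x75x63 mm, standing behind the chute. Leave it alone.
- log: Blue log book, 210x152x17 mm, lying to the right of the tray with a marker pen on it. Leave it alone.
- throat (a point): Middle of the narrowing's end, level with the top of the side guides, which stand 36 mm above the sliding surface. The guides are 66 mm apart uphill, narrow over the 30 mm before this point and are 54 mm apart from here to the low end. The high end (y = -185 mm of the chute) is closed by a plate whose top is 140 mm above the bench: carry the jar over it and the cups.

How it is judged:
By the outcome, as a careful person would: the job done as asked, in the order asked, and still so for the second after the job is handed in, with the robot touching nothing.
It also fails if it takes over 56 s, if anything falls off the work surface, if the arm or the gripper's body presses on something with over 40 N, if the wrist force passes 120 N, or if a joint passes its speed limit or range.

## Working session

There is one attempt and no reset: what is moved stays moved. The work goes in short steps, Python scripts to look and compute and a tool call to move; the robot and the scene stay as the last step left them, time stands still between calls to the robot, and variables do not carry over. Pictures are saved under pics/ and viewed, and the job is handed in when it is done.

Besides the shell and the picture viewer there is one more tool, called in YAML: its name, and indented under it one key for each argument. arm_command: Moves the arm, as the interface text tells. Its arguments: {"type":"object","properties":{"deltas":{"type":"array","items":{"type":"object","properties":{"xyz":{"type":"array","items":{"type":"number"}},"turn":{"type":"array","items":{"type":"number"}}}}},"gripper":{"type":"number"},"force":{"type":"number"}},"required":["deltas"]}

```bash
mkdir -p pics; ls
cat > h.py <<'E'
from cell import *
import numpy as np, cv2
def snap(n,f):
    c=camera(n); cv2.imwrite('pics/'+f,cv2.cvtColor(c['color'],cv2.COLOR_RGB2BGR)); return c
def ray(c,u,v):
    x=(u-c['cx'])/c['fx'];y=(v-c['cy'])/c['fy'];rd=np.hypot(x,y);r=rd
    for _ in range(30): r=rd/(1+c['k1']*r*r)
    s=r/rd if rd>0 else 1
    R=cv2.Rodrigues(np.array(c['rvec'],float))[0];t=np.array(c['tvec'],float).ravel()
    d=R.T@np.array([x*s,y*s,1]);return -R.T@t,d/np.linalg.norm(d)
def onz(c,u,v,z):
    o,d=ray(c,u,v);return o+d*(z-o[2])/d[2]
def proj(c,P):
    R=cv2.Rodrigues(np.array(c['rvec'],float))[0];t=np.array(c['tvec'],float).ravel()
    p=R@np.array(P,float)+t;x,y=p[0]/p[2],p[1]/p[2];k=1+c['k1']*(x*x+y*y)
    return np.array([c['fx']*x*k+c['cx'],c['fy']*y*k+c['cy']])
def tri(rs):
    A=np.zeros((3,3));b=np.zeros(3)
    for o,d in rs:
        M=np.eye(3)-np.outer(d,d);A+=M;b+=M@o
    return np.linalg.solve(A,b)
E
python3 - <<'E'
from h import *
for n in('top','side'):
    c=snap(n,n+'0.png');print(n,{k:v for k,v in c.items() if k!='color'}, ray(c,280,210))
print(read_state())
E
```

```text
pics
top {'fx': 533.9155231498326, 'fy': 533.9155231498326, 'cx': 274.3480276522913, 'cy': 203.85900594606426, 'k1': 0.037013170755138866, 'rvec': array([ 2.16122684, -2.16722438,  0.12391341]), 'tvec': array([ -65.98587636,  552.37082852, 1632.4625182 ])} (array([ 365.17378692,  -64.3707056 , 1684.31174639]), array([ 0.1009386 , -0.01244437, -0.99481483]))
side {'fx': 404.908750656245, 'fy': 404.908750656245, 'cx': 277.8745643828603, 'cy': 214.7902700550934, 'k1': -0.12118689323506308, 'rvec': array([ 2.04324481,  0.06276905, -0.06910448]), 'tvec': array([-530.29973076,   25.91639988, 1457.21752035])} (array([  639.7449029 , -1241.19080094,   674.94016086]), array([-0.07140359,  0.8927545 , -0.44484933]))
{'clock': 0.1, 'joints': array([-1.19159222e+00,  3.00429340e-01,  1.52150916e+00, -3.41252809e-06,
        1.32067527e+00, -6.66241624e-02]), 'qd': array([ 0.00037385, -0.00119183, -0.00214464,  0.00012933,  0.00161193,
        0.00050334]), 'effort': array([ 4.91164028e-04, -5.32642508e+01, -3.53284192e+01,  7.09400699e-02,
        2.34859425e-02, -6.32101501e-05]), 'eef_pos': array([ 237.06797355, -496.04733889,  215.93964885]), 'eef_rot': array([-3.14057359e+00, -6.46822646e-05,  4.45829085e-01]), 'wrist_force': array([ 0.51722688,  0.64426588, -0.13798953]), 'moment': array([-0.00696403, -0.04730644,  0.03749347]), 'finger_gap': 94.38258995730163}
```

View pics/top0.png

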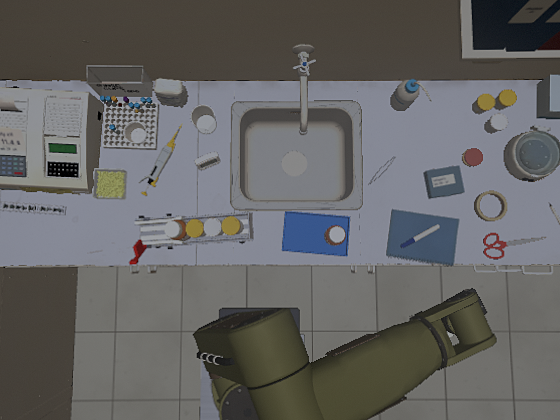

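View pics/side0.png

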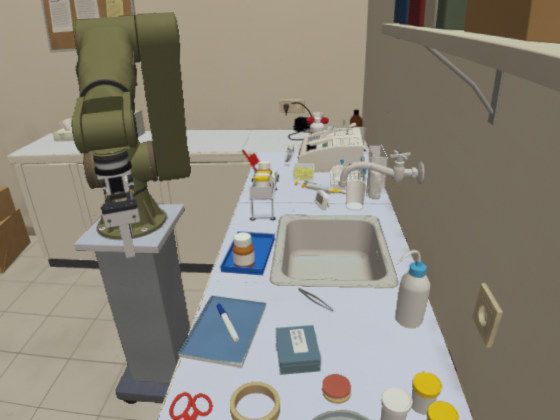

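The top view shows the chute at about (135–252, 213–243), low end on the left (+y). The flag is at (137,252), the tray at (316,233) and the other jar at (336,235). I'll zoom in on these.

Run:
```python
import cv2
a=cv2.imread('pics/top0.png');cv2.imwrite('pics/top0z.png',cv2.resize(a[195:275,115:265],None,fx=5.3,fy=5.3,interpolation=cv2.INTER_CUBIC))
cv2.imwrite('pics/top0y.png',cv2.resize(a[200:265,270:370],None,fx=8,fy=8,interpolation=cv2.INTER_CUBIC))
a=cv2.imread('pics/side0.png');cv2.imwrite('pics/side0z.png',cv2.resize(a[140:280,210:350],None,fx=4.2,fy=4.2,interpolation=cv2.INTER_CUBIC))
```

```text
(no output)
```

View pics/top0z.png

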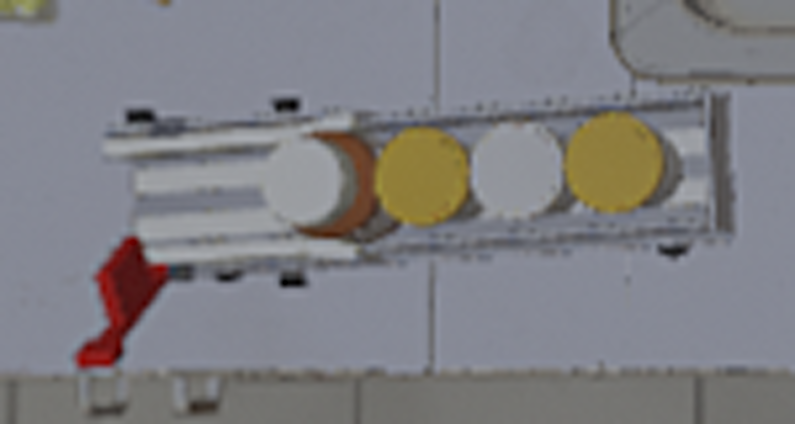

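View pics/top0y.png

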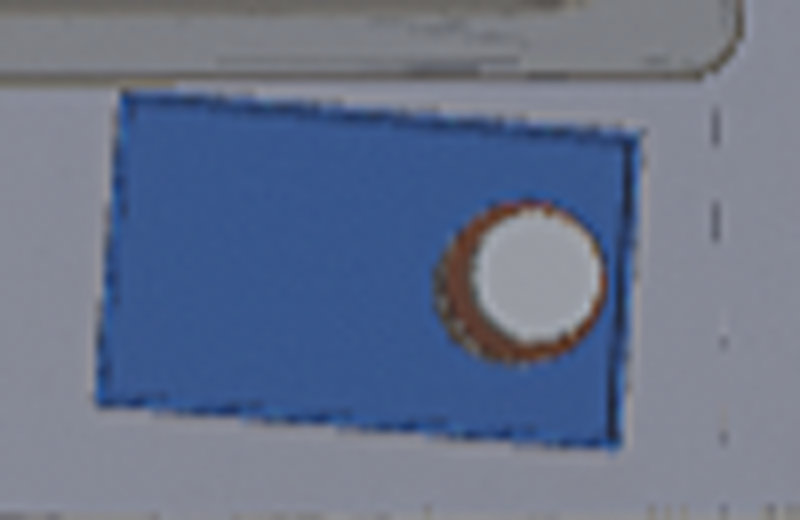

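View pics/side0z.png

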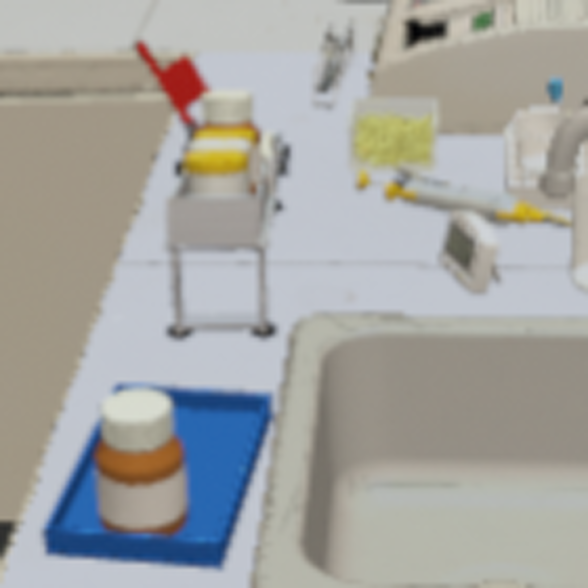

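Run:
```python
from h import *
import cv2
a=cv2.imread('pics/top0.png');cv2.imwrite('pics/top0w.png',cv2.resize(a[208:268,125:190],None,fx=10,fy=10,interpolation=cv2.INTER_CUBIC))
a=cv2.imread('pics/side0.png');cv2.imwrite('pics/side0w.png',cv2.resize(a[145:225,235:290],None,fx=7.5,fy=7.5,interpolation=cv2.INTER_CUBIC))
for n in('top','side'):
    im=cv2.cvtColor(cv2.imread(f'pics/{n}0.png'),cv2.COLOR_BGR2HSV)
    for nm,lo,hi in(('red',(0,150,60),(6,255,255)),('orange',(7,90,50),(15,255,255)),('yel',(16,120,80),(28,255,255)),('blue',(100,140,60),(118,255,255))):
        m=cv2.inRange(im,lo,hi)
        k,l,s,ce=cv2.connectedComponentsWithStats(m)
        for i in range(1,k):
            if s[i,4]>12:print(n,nm,s[i],ce[i].round(1))
```

```text
top red [484 233  22  26 158] [494.  245.4]
top red [130 240  16  24 146] [137.5 251.4]
top orange [172 220  14  20  99] [180.8 229.9]
top orange [326 226  18  19  56] [331.4 237.5]
top yel [499  90  18  16 233] [507.2  97.4]
top yel [477  94  18  17 225] [485.7 101.6]
top yel [111  96   5   5  19] [113.2  97.8]
top yel [167 131  11  20  56] [171.7 142.1]
top yel [151 177   7  10  23] [153.7 182.1]
top yel [222 216  18  19 264] [230.4 225.4]
top yel [185 219  18  18 261] [194.  227.9]
top blue [406  80  12  10  41] [410.6  84.1]
top blue [100  96  10   5  33] [104.5  97.7]
top blue [141  97   4   5  14] [142.4  98.8]
top blue [146  98   5   4  18] [148.2  99.5]
top blue [128 102  12   5  34] [133.3 104.5]
top blue [110 125   5   4  16] [111.7 126.4]
top blue [ 282  212   68   44 2127] [311.9 233.1]
top blue [402 238  13   9  26] [408.5 242.3]
side red [420   0   5  26  83] [422.   12.2]
side red [243 151  15  16  89] [251.7 158.8]
side red [170 393  42  27 372] [189.5 407.5]
side orange [350 114  12  12  93] [356.3 119.7]
side orange [233 244  20  12 152] [242.8 250.1]
side orange [341 388  10  11  16] [346.7 393.6]
side yel [ 44   0  32  49 446] [59.5 35. ]
side yel [70  0  6 22 63] [72.6 10.2]
side yel [ 98   0   9  17 116] [102.2   7.5]
side yel [123   0   8  15 101] [126.3   7. ]
side yel [ 465    0   95   43 3460] [515.4  18.4]
side yel [256 170  15   4  43] [263.3 171.1]
side yel [254 176  15   5  70] [261.1 178. ]
side yel [302 184   7   3  15] [304.2 185.2]
side yel [   0  188   29   85 1520] [ 10.1 230.7]
side yel [329 188  11   5  29] [334.6 190.6]
side yel [413 372  29  27 596] [426.5 385.1]
side yel [427 401  32  19 488] [441.6 411.2]
side blue [221 233  53  42 952] [251.5 255. ]
side blue [217 304   8  10  46] [220.1 308.5]
```

View pics/top0w.png

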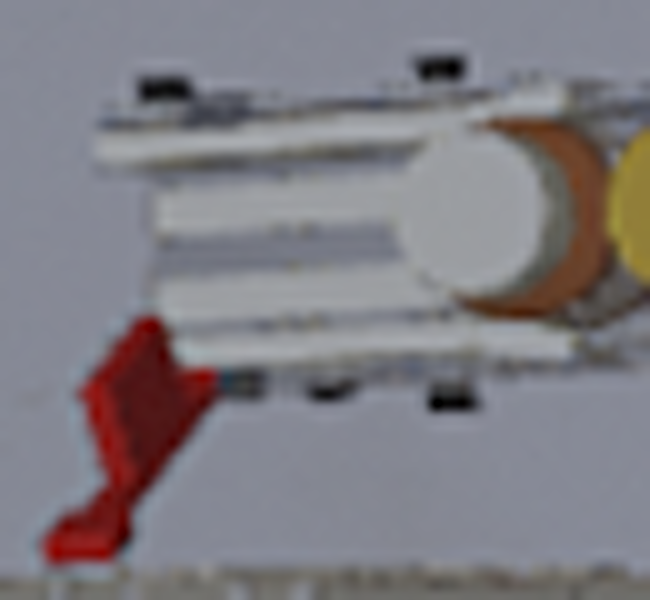

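View pics/side0w.png

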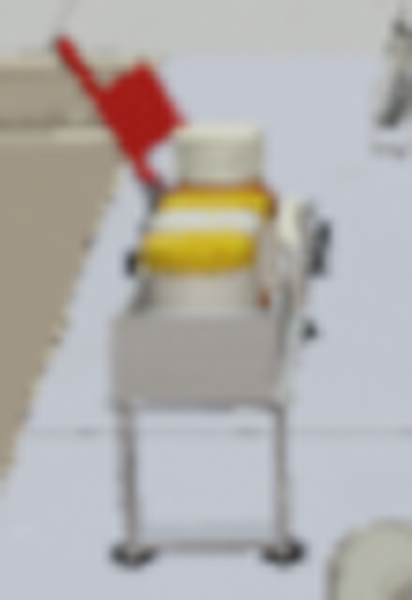

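```bash
cat >> h.py <<'E'
def chute(X,Y,th,p):
    c,s=np.cos(th),np.sin(th);return np.array([X+c*p[0]-s*p[1],Y+s*p[0]+c*p[1],p[2]])
E
python3 - <<'E'
from h import *
t=camera('top');s=camera('side')
def T(n,a,b):
    p=tri([ray(t,*a),ray(s,*b)]);print(n,p.round(1),(proj(t,p)-a).round(1),(proj(s,p)-b).round(1));return p
T('captop',(172.2,229.2),(264.3,162.7))
T('tip',(133.2,262.5),(242.7,150.6))
print('plate mid z140',onz(t,250.8,225.8,140), onz(t,249.5,213,140),onz(t,252.5,238.7,140))
print('runner end z26',onz(t,140.5,233.2,26),onz(t,140.5,226.5,26),onz(t,140.5,240,26))
for u,v in((194,227.9),(212.5,227),(230.4,225.4)):print('lid',onz(t,u,v,140))
print('tray',[onz(t,270+a/8,200+b/8,22).round(1) for a,b in((122,92),(640,132),(618,446),(98,403))])
ot=T('othercap',(270+538/8,200+274/8),(210+137/4.2,140+400/4.2))
print(onz(t,270+538/8,200+274/8,98))
E
```

```text
captop [466.1 226.9 146.1] [0.  0.2] [ 0.1 -0. ]
tip [369.  331.6 160.8] [0.2 1. ] [ 0.7 -0.1]
plate mid z140 [476.09601133   1.08790643 140.        ] [513.34915727   4.94490188 140.        ] [438.75869077  -3.90662504 140.        ]
runner end z26 [462.41522794 347.36243176  26.        ] [483.20150643 347.90562066  26.        ] [441.38160919 346.80790959  26.        ]
lid [470.51116946 165.32242626 140.        ]
lid [472.94842594 111.90335526 140.        ]
lid [477.43006323  60.16026897 140.        ]
tray [array([ 529.1, -101.6,   22. ]), array([ 512.9, -303.7,   22. ]), array([ 390.9, -292.8,   22. ]), array([408. , -91.6,  22. ])]
othercap [ 452.8 -253.6  101. ] [0.  0.1] [ 0.1 -0. ]
[ 453.30337796 -253.92281999   98.        ]
```

Run:
```python
from h import *
t=camera('top');s=camera('side')
def pl(u,v,h,Yc=184,th=.045,Xc=469):
    o,d=ray(t,u,v);n=np.array([-np.sin(th),np.cos(th),0])*.2126+np.array([0,0,1]);p0=np.array([Xc,Yc,61+h/.9781])
    return (o+d*((p0-o)@n)/(d@n)).round(1)
w=lambda a,b:(125+a/10-.45,208+b/10-.45)
for nm,a,b,h in(('upG end',95,148,36),('upG inner',160,163,36),('upG inner',400,143,36),('upG kink outer',565,85,36),('loG inner',185,340,36),('loG inner',450,325,36),('loG kink',575,340,36),
 ('run up up',160,187,0),('run',380,170,0),('rungap top',160,240,0),('rungap top',390,225,0),('rungap bot',160,272,0),('rungap bot',390,262,0),('lo run lo',165,325,0),('lo run lo',440,310,0)):
    print(nm,pl(*w(a,b),h))
z=lambda a,b:(115+a/5.3-.4,195+b/5.3-.4)
for nm,a,b in(('upguide far',705,103),('upguide near',365,130),('lo far',705,237),('lo near',365,262)):print(nm,pl(*z(a,b),36))
y=lambda a,b:(235+a/7.5-.43,145+b/7.5-.43)
print('plate side',[onz(s,*y(a,b),140).round(1) for a,b in((113,315),(275,318))],'feet',[onz(s,*y(a,b),3).round(1) for a,b in((133,553),(283,552))])
```

```text
upG end [493.4 359.1  60.9]
upG inner [488.5 338.2  65.2]
upG inner [493.  262.6  81.3]
upG kink outer [509.3 211.5  92.3]
loG inner [434.8 328.9  66.7]
loG inner [438.2 245.9  84.4]
loG kink [433.3 207.2  92.5]
run up up [484.  347.7  26.4]
run [487.9 276.7  41.5]
rungap top [467.5 347.3  26.3]
rungap top [470.9 273.1  42.1]
rungap bot [457.6 347.   26.3]
rungap bot [459.5 272.9  42. ]
lo run lo [441.2 345.   26.5]
lo run lo [444.6 256.7  45.3]
upguide far [510.8  10.6 135. ]
upguide near [500.  203.9  93.9]
lo far [437.3  10.5 134.4]
lo near [425.8 202.8  93.4]
plate side [array([438.8,   6.6, 140. ]), array([512.3,   4.8, 140. ])] feet [array([436.9,  37.3,   3. ]), array([508.9,  40.7,   3. ])]
```

arm_command:
  deltas:
    - {"xyz":[0.025,0.05,0.01],"turn":[0,0,0.146]}
    - {"xyz":[0.025,0.05,0.01],"turn":[0,0,0.146]}
    - {"xyz":[0.025,0.05,0.01],"turn":[0,0,0.146]}
    - {"xyz":[0.025,0.05,0.01],"turn":[0,0,0.146]}
    - {"xyz":[0.025,0.05,0.01],"turn":[0,0,0.146]}
    - {"xyz":[0.025,0.05,0.01],"turn":[0,0,0.146]}
    - {"xyz":[0.025,0.05,0.01],"turn":[0,0,0.146]}
    - {"xyz":[0.025,0.05,0.01],"turn":[0,0,0.146]}
  gripper: 1
  force: 20

```text
clock: 1.3
eef_pos: [437.6, -94.4, 297.0]
eef_rot: [3.141, 0.0, 1.619]
wrist_force: [-0.2, -0.2, -0.4]
finger_gap: 17.2
```

arm_command:
  deltas:
    - {"xyz":[-0.012,0.047,0]}
    - {"xyz":[-0.012,0.047,0]}
    - {"xyz":[-0.012,0.047,0]}
    - {"xyz":[-0.012,0.047,0]}
    - {"xyz":[-0.012,0.047,0]}
    - {"xyz":[-0.012,0.047,0]}
    - {"xyz":[-0.012,0.047,0]}
    - {"xyz":[-0.012,0.047,0]}
    - {"xyz":[-0.012,0.047,0]}
    - {"xyz":[0,0,0]}

```text
validation failed for argument at $.de...
```

arm_command:
  deltas:
    - {"xyz":[-0.012,0.047,0],"turn":[0,0,0]}
    - {"xyz":[-0.012,0.047,0],"turn":[0,0,0]}
    - {"xyz":[-0.012,0.047,0],"turn":[0,0,0]}
    - {"xyz":[-0.012,0.047,0],"turn":[0,0,0]}
    - {"xyz":[-0.012,0.047,0],"turn":[0,0,0]}
    - {"xyz":[-0.012,0.047,0],"turn":[0,0,0]}
    - {"xyz":[-0.012,0.047,0],"turn":[0,0,0]}
    - {"xyz":[-0.012,0.047,0],"turn":[0,0,0]}
    - {"xyz":[-0.012,0.047,0],"turn":[0,0,0]}
    - {"xyz":[0,0,0],"turn":[0,0,0]}

```text
clock: 2.55
eef_pos: [328.1, 328.7, 296.0]
eef_rot: [-3.141, 0.0, 1.617]
wrist_force: [-0.1, 0.0, 0.4]
finger_gap: 0.5
```

arm_command:
  deltas:
    - {"xyz":[-0.004,0.003,-0.048],"turn":[0,0,0]}
    - {"xyz":[0,0,-0.048],"turn":[0,0,0]}
    - {"xyz":[0,0,-0.048],"turn":[0,0,0]}
    - {"xyz":[0,0,0],"turn":[0,0,0]}

```text
clock: 3.05
eef_pos: [324.4, 328.2, 150.5]
eef_rot: [-3.137, 0.003, 1.613]
wrist_force: [0.7, 0.7, 1.6]
finger_gap: 0.3
```

Run:
```python
from h import *
for n,r in(('top',(200,280,100,200)),('side',(120,220,210,300))):
    c=snap(n,n+'1.png')['color'][r[0]:r[1],r[2]:r[3],::-1]
    cv2.imwrite('pics/'+n+'1z.png',cv2.resize(c,None,fx=5.5,fy=5.5,interpolation=cv2.INTER_CUBIC))
print(read_state()['eef_pos'])
```

```text
[325.85384854 329.75834635 154.06092383]
```

View pics/top1z.png

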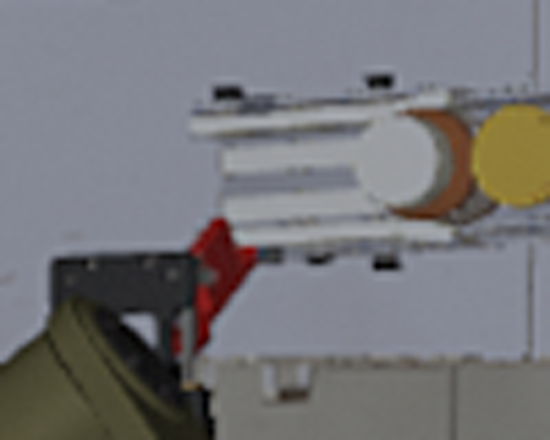

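View pics/side1z.png

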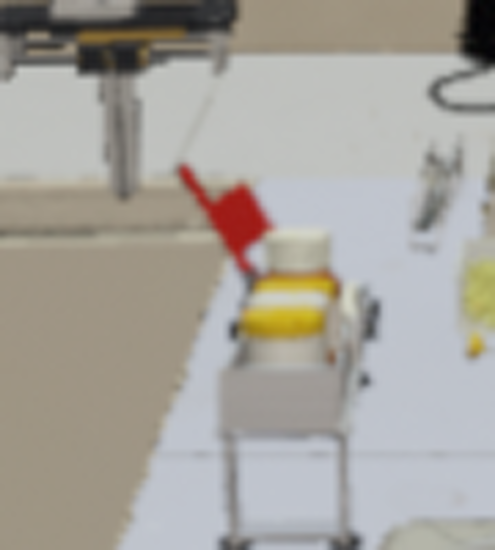

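arm_command:
  deltas:
    - {"xyz":[0.015,0.002,-0.005],"turn":[0,0,0]}
    - {"xyz":[0.015,0,0],"turn":[0,0,0]}
    - {"xyz":[0.015,0,0],"turn":[0,0,0]}
    - {"xyz":[0.015,0,0],"turn":[0,0,0]}
    - {"xyz":[0.015,0,0],"turn":[0,0,0]}

```text
clock: 3.78
eef_pos: [401.3, 331.7, 147.5]
eef_rot: [-3.142, -0.0, 1.614]
wrist_force: [-0.9, -0.4, 0.1]
finger_gap: 0.8
```

Run:
```python
from h import *
c=snap('side','side2.png')['color'][120:220,210:300,::-1]
cv2.imwrite('pics/side2z.png',cv2.resize(c,None,fx=5.5,fy=5.5,interpolation=cv2.INTER_CUBIC))
```

```text
(no output)
```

View pics/side2z.png

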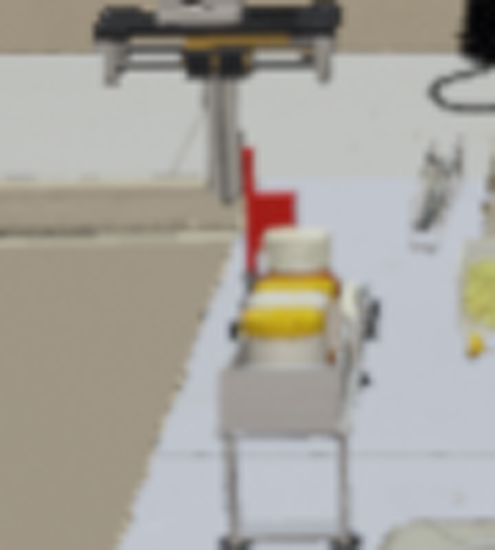

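The fingers at (225,190) in the crop have pushed the flag upright, with its tip at (247,150). I'll push on past it.

arm_command:
  deltas:
    - {"xyz":[0.015,0,0],"turn":[0,0,0]}
    - {"xyz":[0.015,0,0],"turn":[0,0,0]}
    - {"xyz":[0.01,0,0],"turn":[0,0,0]}
    - {"xyz":[0,0,0],"turn":[0,0,0]}
    - {"xyz":[-0.02,0,0.02],"turn":[0,0,0]}
    - {"xyz":[0,0,0.04],"turn":[0,0,0]}
    - {"xyz":[0,0,0.045],"turn":[0,0,0]}
    - {"xyz":[0,0,0.035],"turn":[0,0,0]}
    - {"xyz":[0,0,0],"turn":[0,0,0]}
    - {"xyz":[0,0,0],"turn":[0,0,0]}
  gripper: 0.7

```text
clock: 5.08
eef_pos: [419.7, 331.6, 286.5]
eef_rot: [-3.141, 0.001, 1.614]
wrist_force: [-0.2, -0.4, -0.5]
finger_gap: 28.6
```

Run:
```python
from h import *
for n,r in(('top',(200,280,100,200)),('side',(120,220,210,300))):
    c=snap(n,n+'3.png')['color'][r[0]:r[1],r[2]:r[3],::-1]
    cv2.imwrite('pics/'+n+'3z.png',cv2.resize(c,None,fx=5.5,fy=5.5,interpolation=cv2.INTER_CUBIC))
```

```text
(no output)
```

View pics/top3z.png

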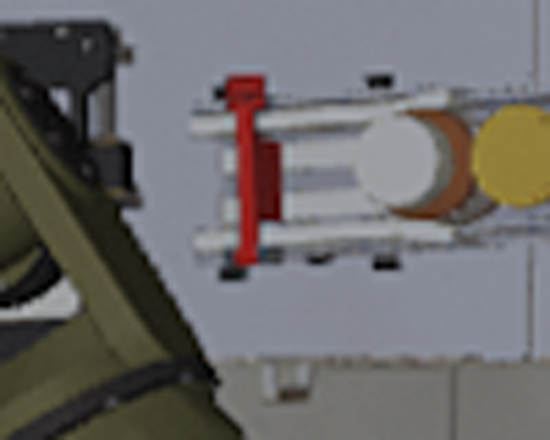

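View pics/side3z.png

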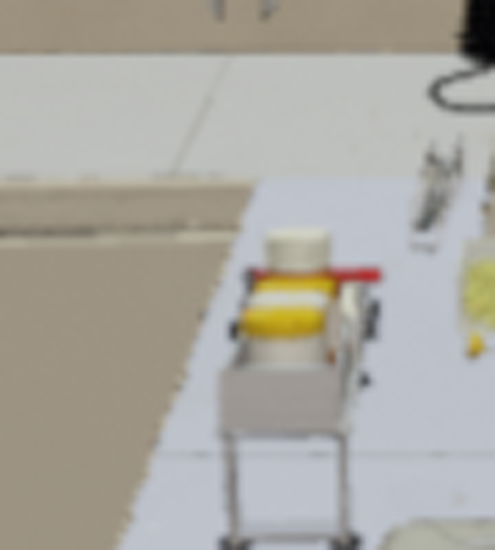

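arm_command:
  deltas:
    - {"xyz":[0.0114,-0.0213,-0.0114],"turn":[-0.052,-0.002,0]}
    - {"xyz":[0.0114,-0.0213,-0.0114],"turn":[-0.052,-0.002,0]}
    - {"xyz":[0.0114,-0.0213,-0.0114],"turn":[-0.052,-0.002,0]}
    - {"xyz":[0.0114,-0.0213,-0.0114],"turn":[-0.053,-0.003,0]}
    - {"xyz":[0,0,0],"turn":[0,0,0]}
    - {"xyz":[0,0,0],"turn":[0,0,0]}
  gripper: 0

```text
clock: 5.92
eef_pos: [465.4, 247.1, 241.9]
eef_rot: [-3.141, 0.208, 1.614]
wrist_force: [-0.0, -0.1, -0.3]
finger_gap: 84.7
```

Run:
```python
from h import *
from scipy.spatial.transform import Rotation as R
s=read_state();print(s['clock'],s['eef_pos'],s['finger_gap'],R.from_euler('xyz',s['eef_rot']).as_matrix().round(3))
for n,r in(('top',(200,280,100,240)),('side',(100,220,210,320))):
    c=snap(n,n+'4.png')['color'][r[0]:r[1],r[2]:r[3],::-1]
    cv2.imwrite('pics/'+n+'4z.png',cv2.resize(c,None,fx=5,fy=5,interpolation=cv2.INTER_CUBIC))
```

```text
5.925 [465.44017907 247.12634842 241.92838349] 84.70569441627322 [[-0.042  0.999  0.009]
 [ 0.978  0.043 -0.206]
 [-0.207 -0.    -0.978]]
```

View pics/side4z.png

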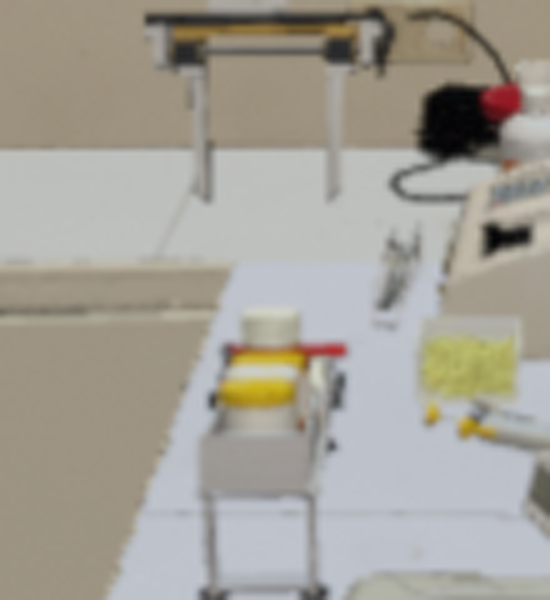

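The open fingers at (205,200) and (333,195) straddle the cap at (270,325). I'll descend along the jar's axis.

arm_command:
  deltas:
    - {"xyz":[0,-0.0045,-0.021],"turn":[0,0,0]}
    - {"xyz":[0,-0.0045,-0.021],"turn":[0,0,0]}
    - {"xyz":[0,-0.0045,-0.021],"turn":[0,0,0]}
    - {"xyz":[0,-0.0045,-0.0205],"turn":[0,0,0]}
    - {"xyz":[0.0005,-0.0035,-0.016],"turn":[0,0,0]}
    - {"xyz":[0,-0.002,-0.009],"turn":[0,0,0]}
    - {"xyz":[0,0,0],"turn":[0,0,0]}

```text
clock: 6.9
eef_pos: [466.2, 223.1, 133.2]
eef_rot: [-3.141, 0.209, 1.614]
wrist_force: [0.2, 0.5, -0.1]
finger_gap: 94.0
```

Run:
```python
from h import *
s=read_state();print(s['clock'],s['eef_pos'],s['wrist_force'])
c=snap('side','side5.png')['color'][100:220,210:320,::-1]
cv2.imwrite('pics/side5z.png',cv2.resize(c,None,fx=5,fy=5,interpolation=cv2.INTER_CUBIC))
```

```text
6.9 [466.17517493 223.09337232 133.22050711] [ 0.20709082  0.49575826 -0.0608675 ]
```

View pics/side5z.png

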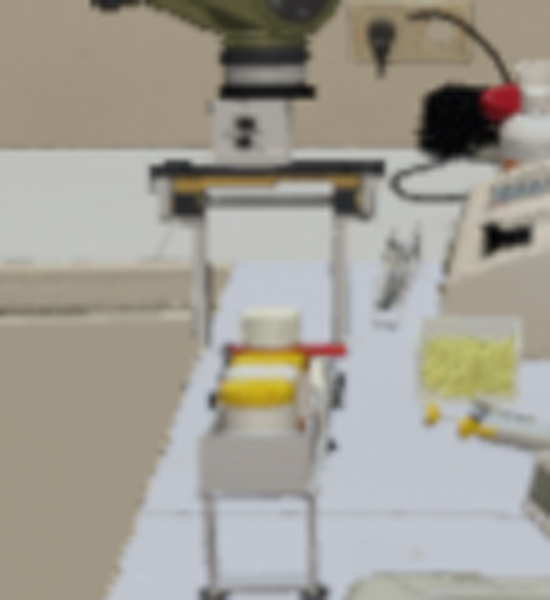

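The fingertips at v≈345 in the crop sit at the cap's lower edge, centred on it. I'll close the gripper.

arm_command:
  deltas:
    - {"xyz":[0,0,0],"turn":[0,0,0]}
    - {"xyz":[0,0,0],"turn":[0,0,0]}
    - {"xyz":[0,0,0],"turn":[0,0,0]}
    - {"xyz":[0,0,0],"turn":[0,0,0]}
    - {"xyz":[0,0,0],"turn":[0,0,0]}
    - {"xyz":[0,0,0],"turn":[0,0,0]}
    - {"xyz":[0,0,0],"turn":[0,0,0]}
    - {"xyz":[0,0,0],"turn":[0,0,0]}
  gripper: 1
  force: 35

```text
clock: 7.95
eef_pos: [465.9, 223.1, 133.4]
eef_rot: [-3.141, 0.209, 1.614]
wrist_force: [-5.4, 0.7, 3.9]
finger_gap: 47.5
```

arm_command:
  deltas:
    - {"xyz":[0,0.001,0.005],"turn":[0,0,0]}
    - {"xyz":[0,0.001,0.005],"turn":[0,0,0]}
    - {"xyz":[0,0.001,0.005],"turn":[0,0,0]}
    - {"xyz":[0,0.001,0.005],"turn":[0,0,0]}

```text
clock: 8.45
eef_pos: [465.9, 227.0, 153.5]
eef_rot: [-3.141, 0.209, 1.614]
wrist_force: [-5.2, -1.1, -1.6]
finger_gap: 47.3
```

arm_command:
  deltas:
    - {"xyz":[0,0.0021,0.01],"turn":[0,0,0]}
    - {"xyz":[0,0.0021,0.01],"turn":[0,0,0]}
    - {"xyz":[0,0.0032,0.015],"turn":[0,0,0]}
    - {"xyz":[0,0.0032,0.015],"turn":[0,0,0]}
    - {"xyz":[0,0.0032,0.015],"turn":[0,0,0]}
    - {"xyz":[0,0.0042,0.02],"turn":[0,0,0]}
    - {"xyz":[0,0.0032,0.025],"turn":[0,0,0]}
    - {"xyz":[0,0.0,0.02],"turn":[0,0,0]}
    - {"xyz":[0,0,0],"turn":[0,0,0]}
    - {"xyz":[0,0,0],"turn":[0,0,0]}

```text
clock: 9.7
eef_pos: [466.1, 248.2, 282.6]
eef_rot: [-3.141, 0.21, 1.614]
wrist_force: [-0.9, 1.1, -0.9]
finger_gap: 47.2
```

Run:
```python
from h import *
s=read_state();print(s['clock'],s['eef_pos'],s['wrist_force'])
for n,r in(('top',(190,270,100,260)),('side',(100,220,210,320))):
    c=snap(n,n+'6.png')['color'][r[0]:r[1],r[2]:r[3],::-1]
    cv2.imwrite('pics/'+n+'6z.png',cv2.resize(c,None,fx=5,fy=5,interpolation=cv2.INTER_CUBIC))
```

```text
9.7 [466.05812522 248.17551273 282.64023601] [-0.91742063  1.06502349 -0.85938386]
```

View pics/side6z.png

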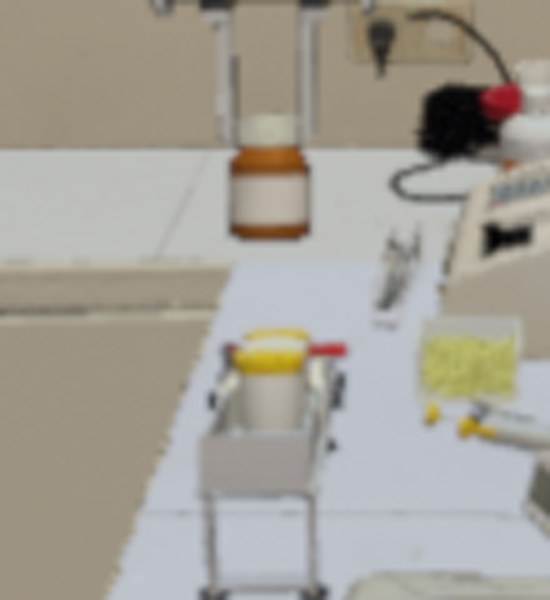

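View pics/top6z.png

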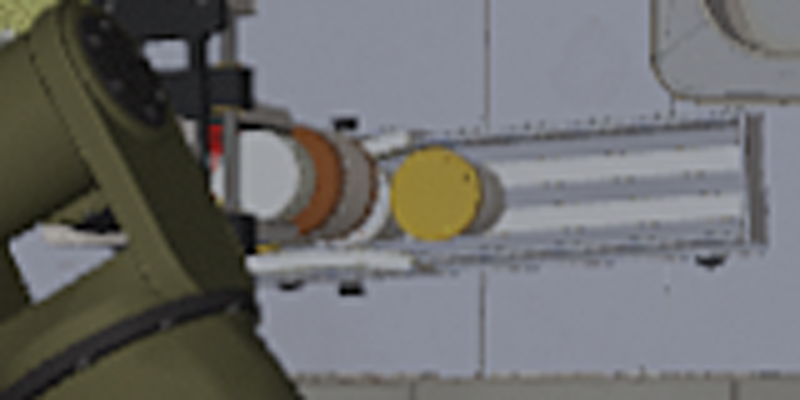

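The jar is clear: its base is at (270,238) in the side crop. The cups are sliding down behind it. I'll carry the jar over the chute to the tray while turning it upright.

arm_command:
  deltas:
    - {"xyz":[0,-0.02,0],"turn":[0.0209,0.0009,0]}
    - {"xyz":[0,-0.036,0],"turn":[0.0209,0.0009,0]}
    - {"xyz":[0,-0.04,0],"turn":[0.0209,0.0009,0]}
    - {"xyz":[0,-0.04,0],"turn":[0.0209,0.0009,0]}
    - {"xyz":[0,-0.04,0],"turn":[0.0209,0.0009,0]}
    - {"xyz":[0,-0.04,0],"turn":[0.0209,0.0009,0]}
    - {"xyz":[0,-0.04,0],"turn":[0.0209,0.0009,0]}
    - {"xyz":[0,-0.04,0],"turn":[0.0209,0.0009,0]}
    - {"xyz":[0,-0.04,0],"turn":[0.0209,0.0009,0]}
    - {"xyz":[-0.001,-0.036,0],"turn":[0.0209,0.0009,0]}
    - {"xyz":[-0.001,-0.025,0],"turn":[0,0,0]}
    - {"xyz":[0,0,0],"turn":[0,0,0]}

```text
clock: 11.3
eef_pos: [463.9, -149.9, 282.6]
eef_rot: [-3.14, -0.0, 1.611]
wrist_force: [0.4, 0.9, -1.7]
finger_gap: 47.5
```

arm_command:
  deltas:
    - {"xyz":[0,0,-0.03],"turn":[0,0,0]}
    - {"xyz":[0,0,-0.04],"turn":[0,0,0]}
    - {"xyz":[0,0,-0.04],"turn":[0,0,0]}
    - {"xyz":[0,0,-0.03],"turn":[0,0,0]}
    - {"xyz":[0,0,0],"turn":[0,0,0]}
    - {"xyz":[0,0,0],"turn":[0,0,0]}

```text
clock: 12.05
eef_pos: [464.8, -148.5, 144.6]
eef_rot: [3.14, 0.001, 1.614]
wrist_force: [-0.3, 0.5, -1.9]
finger_gap: 47.6
```

Run:
```python
from h import *
s=read_state();print(s['clock'],s['eef_pos'],s['eef_rot'],s['wrist_force'])
for n,r in(('top',(190,270,100,260)),('side',(140,290,190,340))):
    c=snap(n,n+'7.png')['color'][r[0]:r[1],r[2]:r[3],::-1]
    cv2.imwrite('pics/'+n+'7z.png',cv2.resize(c,None,fx=4,fy=4,interpolation=cv2.INTER_CUBIC))
```

```text
12.05 [ 464.8063711  -148.51305105  144.57856527] [3.14032686e+00 5.55270225e-04 1.61414595e+00] [-0.28265079  0.50127237 -1.88307265]
```

View pics/side7z.png

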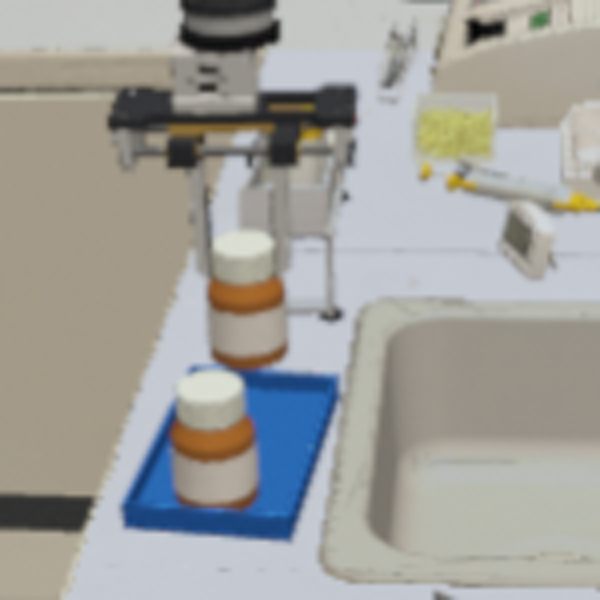

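View pics/top7z.png

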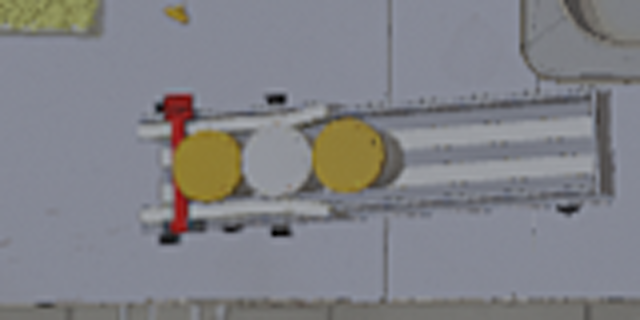

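The three cups are lined up against the flag, with lids at (208,165), (277,158) and (349,155) in the crop. The jar is hanging above the free half of the tray, so I'll lower it.

arm_command:
  deltas:
    - {"xyz":[0,0,-0.02],"turn":[0,0,0]}
    - {"xyz":[0,0,-0.02],"turn":[0,0,0]}
    - {"xyz":[0,0,-0.012],"turn":[0,0,0]}
    - {"xyz":[0,0,0],"turn":[0,0,0]}

```text
clock: 12.65
eef_pos: [464.2, -148.7, 91.4]
eef_rot: [-3.141, -0.0, 1.614]
wrist_force: [-0.2, -0.6, -1.2]
finger_gap: 47.7
```

arm_command:
  deltas:
    - {"xyz":[0,0,-0.002],"turn":[0,0,0]}
    - {"xyz":[0,0,-0.002],"turn":[0,0,0]}
    - {"xyz":[0,0,0],"turn":[0,0,0]}

```text
clock: 13.02
eef_pos: [464.3, -148.8, 87.5]
eef_rot: [3.141, 0.0, 1.614]
wrist_force: [0.7, 0.1, -1.2]
finger_gap: 47.5
```

Run:
```python
from h import *
s=read_state();print(s['clock'],s['eef_pos'],s['eef_rot'],s['wrist_force'],s['moment'])
for n,r in(('top',(200,270,270,370)),('side',(180,280,200,300))):
    c=snap(n,n+'8.png')['color'][r[0]:r[1],r[2]:r[3],::-1]
    cv2.imwrite('pics/'+n+'8z.png',cv2.resize(c,None,fx=6,fy=6,interpolation=cv2.INTER_CUBIC))
```

```text
13.025 [ 464.30226031 -148.75463553   87.50189811] [3.14142125e+00 6.16738150e-05 1.61370358e+00] [ 0.71938355  0.07300984 -1.2093593 ] [-0.06096445 -0.01088683 -0.02178535]
```

View pics/side8z.png

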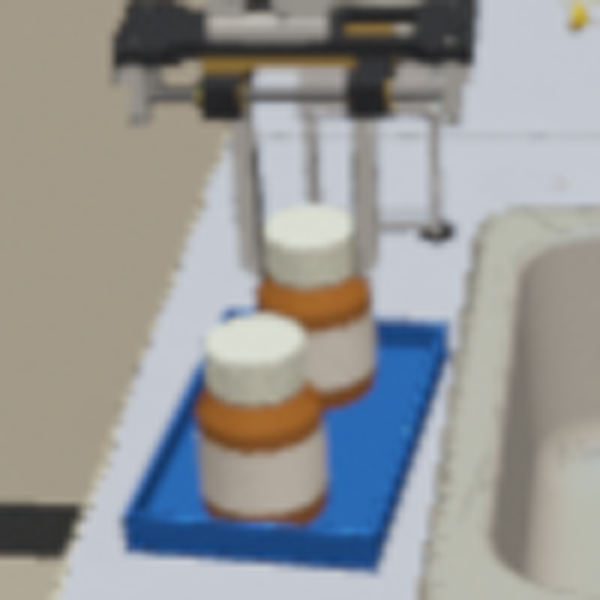

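View pics/top8z.png

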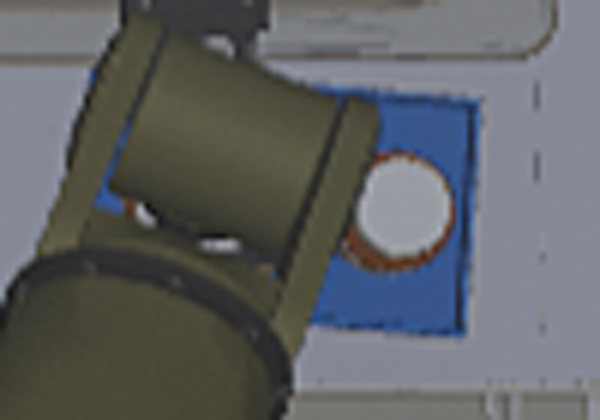

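The jar is hanging upright at (315,300) in the crop, behind the other jar and inside the tray walls. I'll go down gently until it touches.

arm_command:
  deltas:
    - {"xyz":[0,0,-0.0015],"turn":[0,0,0]}
    - {"xyz":[0,0,-0.001],"turn":[0,0,0]}
    - {"xyz":[0,0,0],"turn":[0,0,0]}

```text
clock: 13.5
eef_pos: [464.2, -148.7, 84.7]
eef_rot: [-3.141, -0.0, 1.614]
wrist_force: [0.5, 0.1, -2.1]
finger_gap: 47.4
```

arm_command:
  deltas:
    - {"xyz":[0,0,-0.001],"turn":[0,0,0]}
    - {"xyz":[0,0,-0.0005],"turn":[0,0,0]}
    - {"xyz":[0,0,0],"turn":[0,0,0]}

```text
clock: 13.88
eef_pos: [464.2, -148.7, 83.3]
eef_rot: [-3.142, -0.0, 1.614]
wrist_force: [0.7, 0.5, -1.1]
finger_gap: 47.6
```

arm_command:
  deltas:
    - {"xyz":[0,0,-0.001],"turn":[0,0,0]}
    - {"xyz":[0,0,-0.0005],"turn":[0,0,0]}
    - {"xyz":[0,0,0],"turn":[0,0,0]}

```text
clock: 14.25
eef_pos: [464.6, -148.9, 83.0]
eef_rot: [3.14, 0.001, 1.614]
wrist_force: [-4.3, 0.9, 14.2]
finger_gap: 47.5
```

arm_command:
  deltas:
    - {"xyz":[0,0,-0.001],"turn":[0,0,0]}
    - {"xyz":[0,0,-0.0005],"turn":[0,0,0]}
    - {"xyz":[0,0,0],"turn":[0,0,0]}

```text
clock: 14.62
eef_pos: [465.0, -149.1, 82.9]
eef_rot: [3.139, 0.001, 1.614]
wrist_force: [-10.0, 4.3, 31.8]
finger_gap: 47.4
```

It touched at z≈83, so the jar is on the floor. I'll back off to relieve the load, then open.

arm_command:
  deltas:
    - {"xyz":[0,0,0.001],"turn":[0,0,0]}
    - {"xyz":[0,0,0.001],"turn":[0,0,0]}
    - {"xyz":[0,0,0],"turn":[0,0,0]}

```text
clock: 15.0
eef_pos: [464.7, -149.0, 83.0]
eef_rot: [3.14, 0.001, 1.614]
wrist_force: [-0.1, 1.0, 9.2]
finger_gap: 47.3
```

arm_command:
  deltas:
    - {"xyz":[0,0,0],"turn":[0,0,0]}
    - {"xyz":[0,0,0],"turn":[0,0,0]}
    - {"xyz":[0,0,0],"turn":[0,0,0]}
    - {"xyz":[0,0,0],"turn":[0,0,0]}
    - {"xyz":[0,0,0],"turn":[0,0,0]}
    - {"xyz":[0,0,0],"turn":[0,0,0]}
    - {"xyz":[0,0,0],"turn":[0,0,0]}
    - {"xyz":[0,0,0],"turn":[0,0,0]}
  gripper: 0

```text
clock: 16.0
eef_pos: [464.3, -148.7, 82.4]
eef_rot: [3.142, 0.0, 1.614]
wrist_force: [0.2, 1.0, 0.0]
finger_gap: 93.8
```

arm_command:
  deltas:
    - {"xyz":[0,0,0.01],"turn":[0,0,0]}
    - {"xyz":[0,0,0.02],"turn":[0,0,0]}
    - {"xyz":[0,0,0.03],"turn":[0,0,0]}
    - {"xyz":[0,0,0.04],"turn":[0,0,0]}
    - {"xyz":[0,0,0.04],"turn":[0,0,0]}
    - {"xyz":[0,0,0.04],"turn":[0,0,0]}
    - {"xyz":[-0.03,0.03,0.02],"turn":[0,0,0]}
    - {"xyz":[-0.03,0.04,0],"turn":[0,0,0]}
    - {"xyz":[-0.03,0.04,0],"turn":[0,0,0]}
    - {"xyz":[0,0.04,0],"turn":[0,0,0]}
    - {"xyz":[0,0,0],"turn":[0,0,0]}

```text
clock: 17.38
eef_pos: [373.9, 2.8, 283.3]
eef_rot: [3.14, 0.0, 1.617]
wrist_force: [0.5, -0.1, -0.2]
finger_gap: 94.0
```

Run:
```python
from h import *
s=read_state();print(s['clock'],s['eef_pos'],s['wrist_force'])
for n,r in(('top',(190,270,120,370)),('side',(140,290,190,340))):
    c=snap(n,n+'9.png')['color'][r[0]:r[1],r[2]:r[3],::-1]
    f=3.2 if n=='top' else 4
    cv2.imwrite('pics/'+n+'9z.png',cv2.resize(c,None,fx=f,fy=f,interpolation=cv2.INTER_CUBIC))
```

```text
17.375 [373.88786782   2.84527253 283.27767648] [ 0.50389054 -0.09475239 -0.15179133]
```

View pics/side9z.png

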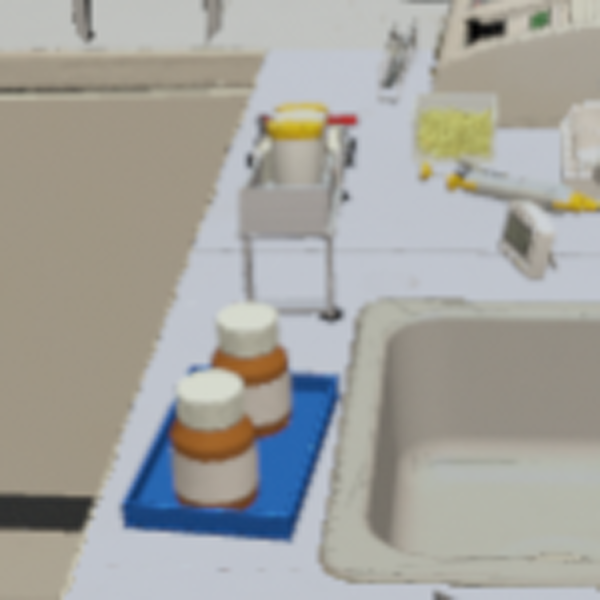

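View pics/top9z.png

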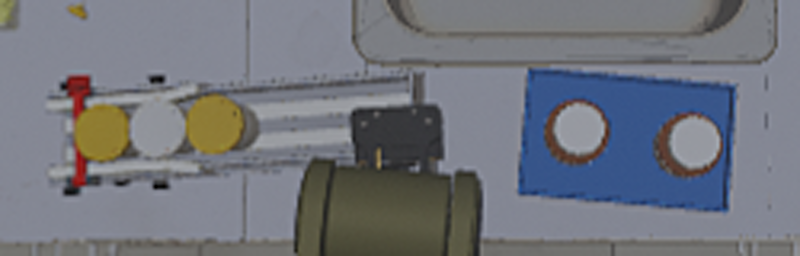

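Both jars stand in the tray, with caps at (579,130) and (694,140) in the top crop. The cups are lined up at the flag, and the arm is clear. I'll hand the job in.

```bash
python3 -c "
from cell import *
print(sign_off())"
```

```text
the job is handed in; nothing more can be done
None
```

The job is done and handed in, with the clock at about 17.5 s of the 56 s allowed. I pushed the red flag past upright and it fell fully down across the chute. I then lifted the jar out by its cap and stood it on the floor of the blue tray's free half.

My last pictures, from both cameras, showed:
- **Jars:** both standing upright in the tray, clear of each other and the walls.
- **Cups:** all three standing in a touching row against the lowered flag.
- **Arm:** clear of everything, with the wrist force back near zero.
- **Timer and log book:** the timer looked unmoved. I did not measure it, and the log book was outside my final zoomed views; the arm never went near either.

- **Setting the jar down:** I pressed slightly further than needed, and the wrist force reached about 32 N. I backed off before opening the gripper.
- **Chute measurements:** my estimates of the chute's position disagreed by several millimetres along its length. I placed the grasp from the jar's cap instead, which closed at 47.5 mm (the cap is 48 mm).

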